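# Clear the drilling jig and hold its leaf open

### The arm

A 6-joint arm with a two-finger parallel gripper is mounted at the origin on the work surface. World frame = base frame: x ahead of the robot, y to its left, z up, the work surface at z = 0. Lengths are in mm, angles in rad, forces in N, time in s.
With the tool pointing down it reaches from about 275 to 1000 mm from the base axis. Payload 8.4 kg.
Tool frame: the origin (TCP) lies at the very end of the fingers, on their centre line; the grasp point (between the pads) lies 19 mm behind it (robot.grasp_offset is the distance from the TCP to the grasp point, in mm); z points along the fingers, y is the direction in which the jaws open and shut (so a half turn about z gives the same grasp; the last joint's range is limited). The gripper opens to 85 mm and grips with 20 to 120 N. Pads are 22 mm wide; open, the fingers measure 114 mm over their backs; the gripper's body (76 mm by 85 mm) begins 54 mm behind the grasp point. The pads swing forward as they close: fully open they stand 13 mm farther back than shut.
Start: joints at [1.253, 0.353, 1.633, -0, 1.155, -0.002], TCP at [194.109, 594.096, 231.281] pointing down, gripper open.
Joint ranges: [-2.63, 2.63], [-0.92, 2.1], [0.06, 2.66], [-1.3, 4.44], [0, 2.69], [-3.02, 3.02]. Speed limits (rad/s): [2.22, 2.22, 2.79, 3.14, 3.14, 3.14].

### API

Orientations are given as a 3x3 rotation matrix whose columns are the frame's x, y, z axes.
In Python, from workcell import robot, imaging gives the robot as it stands.
- The arm moves only by the tool step_arm, never from a script. Its argument "rows" is a list of rows, each a list of 3 entries, a list of its own where there are three numbers: the shift along the tool's x, y, z in m, then the turn, a rotation vector about the tool's x, y, z in rad, then the closure, from 0 (fully open) to 1 (shut). A call has 1 to 20 rows; each row shifts and turns the commanded pose from where the row before left it, along the tool's axes as they then stand; what a row does not reach is not made up. A row lasts 1/10 s, in which the tool goes at most 50 mm and 8.59 degrees, less where a joint would pass 70% of its speed; a pose out of reach is approached as far as the arm can. A call is refused whole if a number of a shift passes 0.05 or a number of a turn 0.15, either way. A call with a gripper value outside its range is refused whole. The fingers move at their own pace and stop on an object; "force" is the grip in N (left out, the last holds). Time passes only in rows, so rows that do not move let the fingers close. It gives the time, the measured TCP pose, the force and the opening at its end, in the units of the state.
- robot.observe(): the state, without advancing time (a new reading comes with each control period).
- imaging.read_camera(name): name is "scene" or "top" or "wrist"; returns a dict with "image" (480x640x3 uint8, red, green, blue), "depth" (480x640 float32, mm along the optical axis (not along the pixel's ray), 0 where there is no reading), "camera_matrix" (3x3 intrinsics, pixels), "T" (4x4, takes a point from camera to world coordinates). Camera axes: x right, y down, z forward; pixel columns grow to the right and rows downward; lengths in mm; the calibration is good to about 2 mm. A picture is of the moment at which its call begins.
- robot.hand_in(): hands the job in, once; it reports no verdict.
The state is a dict: "time": time; "qpos": joint angles; "joint_velocities": joint speeds; "joint_efforts": joint torques, N m; "tcp_pos": TCP position; "eef_rot": TCP orientation; "wrist_force": force on the tool from outside, world axes, zero at the start; "torque": the same for the moment, N m; "grip_width": finger opening in mm.
Only numpy, scipy, OpenCV 4.12 (cv2) and the standard library are available. Lean on these libraries where they do the work, as an engineer would, in place of code of your own. Each camera call takes 0.05 s, during which the arm holds its last target.

### The job

The tin of screws has been left standing on the closed leaf of the drilling jig: first hang it by its wire handle on the hook of the stand and let go of it there. Then pull the jig's spring latch sideways until it frees the ball, lift the leaf off the ball with the latch pulled, and raise its socket end at least 10 cm above the ball so that the plaque could be taken out. Finish while holding the leaf up there, still, with the gripper; leave the plaque in its nest and the other things on the bench alone.

Things in the scene. Friction and masses are not known exactly. Their poses are not given: they have to be found in the camera images.
- jig: leaf drilling jig fixed to the bench: plywood board 370 x 150 x 18 mm. Origin on the bench plumb below the ball stud, 50 mm in from the board's near end. x runs along the board from the ball to the hinge (board ends 320 mm along x), z up. Hinge line: parallel to the jig's y, 260 mm along x, 63 mm above the bench. Riding on it: the leaf and its latch
- ball (a point): centre of the ball stud's 30 mm steel head, 52 mm above the bench, under the leaf's socket block; carried by the jig board, axes as the jig
- socket (a point): centre of the socket in the steel block (48 x 48 mm, top 80 mm above the bench when shut) at the leaf's free end; lies at the ball's centre when the leaf is shut and moves with the leaf
- leaf (a joint): hinge of the leaf, a 10 mm aluminium plate 90 mm wide, top 68 mm above the bench when shut. rad: 0 shut, grows as the socket end goes up, stop at 1.2. Locked until the latch is pulled. With its latch about 0.75 kg: lifting at the socket end takes 4 to 5 N; no stay, it falls shut if let go
- latch (a joint): spring bolt sliding in a bracket on the leaf's socket block, along the jig's +y. m: 0 sprung home (bolt under the ball, leaf locked), 0.014 pulled out to its stop; frees the ball from about 0.010. The spring pulls back with 3.5 N at 0, 8.5 N at the stop. Once the socket is well above the ball it may stay pulled or spring back
- latch_grip (a point): middle of the gripping part of the latch's upright finger plate: steel, 12 mm thick along the jig's y, 32 mm along x, top 20 mm above this point. Stands 66 mm to the +y side of the ball, 84 mm above the bench when shut; 32 mm free to the socket block on its inner side; the bracket below reaches up to 34 mm under this point. Rides and turns with latch and leaf
- tin_grip (a point): tin of screws, loose, about 0.25 kg, upright on the leaf, 56 mm across, 65 mm high, with a stiff upright 6 mm wire handle (bail) in the tin's y-z plane: two uprights 54 mm apart over their outsides (along y), 81 to 130 mm above the underside, splaying to the rim below. This point: half-way between the uprights, 108 mm above the underside, 22 mm below the top bar's axis
- bail (a point): middle of the bail's straight top bar, on the wire's axis, 130 mm above the tin's underside; the bar runs along the tin's y. Axes as the tin
- stand: hook stand fixed to the bench: origin on the bench under its 18 mm post, 216 mm high. The hook, an 8 mm rod, points along the stand's -x: out from the post at 206 mm height, dipping to a seat 75 mm from the post's axis, then up to a tip 104 mm out whose top is 226 mm above the bench
- hook_seat (a point): where the middle of the bail's top bar (its axis) lies when hung: over the hook's lowest point, 203 mm above the bench; axes as the stand. The bar then crosses the hook at a right angle or nearly
- plaque: brown MDF plaque 170 x 128 x 18 mm lying loose in the jig's nest under the leaf; origin under its centre
- sanding_pad: black rubber sanding disc, 124 mm across, 30 mm high, lying on the bench; origin under its centre
- heart: brown MDF heart about 100 mm across, 12 mm thick, lying on the bench
- tape: black tape measure, 72 x 40 x 66 mm, standing on the bench; origin under its centre
- glue: white glue bottle, 54 mm across, 130 mm high, standing on the bench; origin under its centre
Things that resemble listed ones, but are neither listed nor needed, are in the scene too. Of the things that look like the stand, take the one that is farthest to the robot's right at the start. Leave any red look-alike of the part that bears tin_grip alone.

How it is judged (in metres and radians):
On the way, in this order (a step that is already met when the one before it is completed fails the run):
1. the tin hangs by its bail on the hook, let go, with the leaf still shut (distance between bail and hook_seat below 0.03 m and contact force between tin and stand above 0.5 N and contact force between the fingers and tin below 0.1 N and angle between bail's own z axis and vertical below 0.3 rad and value of joint leaf below 0.03 rad), for 0.3 s.
2. the latch is pulled out against its spring with the leaf still shut (value of joint latch above 0.01 m and value of joint leaf below 0.04 rad), for 0.1 s.
3. the leaf is lifted off its ball while the latch is still pulled (value of joint latch above 0.008 m and z of socket in the frame of jig between 0.066 and 0.105 m).
At the end, for the whole second after the job is handed in: the robot's fingers hold the leaf still, its socket at least 100 mm above the ball; the tin hangs on the hook by the bail (bar within 30 mm of the seat, upright within 0.3 rad), untouched; the plaque is within 20 mm of its place (z of socket in the frame of ball above 0.1 m and velocity of joint leaf between -0.08 and 0.08 rad/s and contact force between the fingers and jig above 1 N and distance between bail and hook_seat below 0.03 m and contact force between tin and stand above 0.5 N and angle between bail's own z axis and vertical below 0.3 rad and contact force between the arm and tin below 0.1 N and distance of plaque from where it was at the start of the episode below 0.02 m); the arm keeps its last pose, push and grip.
It fails at once if the tin is tipped over or falls (angle between bail's own z axis and vertical above 0.9 rad or height (world z) of bail below 0.16 m).
It fails at once if the leaf is lifted before the tin is hung or without pulling the latch (value of joint leaf above 0.04 rad and (distance between bail and hook_seat above 0.045 m or (value of joint latch below 0.006 m and z of socket in the frame of jig below 0.068 m))).
It fails at once if a bystander or the plaque is moved (distance of any of plaque, sanding_pad, heart, tape, glue from where it was at the start of the episode above 0.03 m).
It also fails if it takes over 66 s, if anything falls off the work surface, if the arm or the gripper's body presses on something with over 40 N, if the wrist force passes 120 N, or if a joint passes its speed limit or range.

## Working session

There is one attempt and no reset: what is moved stays moved. The work goes in short steps, Python scripts to look and compute and a tool call to move; the robot and the scene stay as the last step left them, time stands still between calls to the robot, and variables do not carry over. Pictures are saved under pics/ and viewed, and the job is handed in when it is done.

Besides the shell and the picture viewer there is one more tool, called as a command line: name --argument value ..., lists and objects as JSON in quotes. step_arm: Moves the arm, as the interface text tells. Its arguments: {"type":"object","properties":{"rows":{"type":"array","items":{"type":"array"}},"force":{"type":"number"}},"required":["rows"]}

```bash
mkdir -p pics; ls; python3 - <<'E'
from workcell import robot, imaging
import cv2,numpy as np
s=robot.observe()
print(s)
for n in ["scene","top","wrist"]:
    d=imaging.read_camera(n)
    cv2.imwrite(f"pics/{n}0.png",d["image"][:,:,::-1])
    np.savez(f"{n}0.npz",**d)
    print(n,d["camera_matrix"].tolist(),np.round(d["T"],3).tolist())
E
```

```text
pics
{'time': 0.0, 'qpos': array([ 1.25261210e+00,  3.53668610e-01,  1.63416252e+00, -1.79002955e-05,
        1.15516734e+00, -2.41955943e-03]), 'joint_velocities': array([ 0.00011149,  0.00019542, -0.00046974, -0.00092031, -0.00043431,
       -0.00242933]), 'joint_efforts': array([ 5.13251189e-05, -6.05247402e+01, -3.42052460e+01,  7.85824227e-05,
        9.58730292e-03,  4.33060836e-05]), 'tcp_pos': array([193.95541357, 593.63497488, 230.53674411]), 'eef_rot': array([[-9.50561446e-01,  3.10536241e-01, -4.24245462e-04],
       [ 3.10536531e-01,  9.50560501e-01, -1.34037690e-03],
       [-1.29646262e-05, -1.40585432e-03, -9.99999012e-01]]), 'wrist_force': array([-0.54632957,  0.11105503, -0.38027795]), 'torque': array([-0.01278695,  0.03266922,  0.00525634]), 'grip_width': 85.43079015709321}
scene [[624.2100210518067, 0.0, 324.55761955955995], [0.0, 624.2100210518067, 234.2298823822206], [0.0, 0.0, 1.0]] [[0.542, 0.536, -0.647, 1525.378], [0.84, -0.331, 0.429, -627.29], [0.016, -0.776, -0.63, 1070.918], [0.0, 0.0, 0.0, 1.0]]
top [[507.790503382923, 0.0, 316.029527725502], [0.0, 507.790503382923, 235.75120426410984], [0.0, 0.0, 1.0]] [[0.017, -0.983, 0.183, 347.796], [-1.0, -0.012, 0.025, -13.817], [-0.023, -0.184, -0.983, 1331.386], [0.0, 0.0, 0.0, 1.0]]
wrist [[359.53625794295755, 0.0, 316.75290580697504], [0.0, 359.53625794295755, 237.01700019862767], [0.0, 0.0, 1.0]] [[0.31, 0.899, 0.309, 113.151], [0.951, -0.293, -0.102, 619.71], [-0.001, 0.325, -0.946, 373.309], [0.0, 0.0, 0.0, 1.0]]
```

View pics/scene0.png

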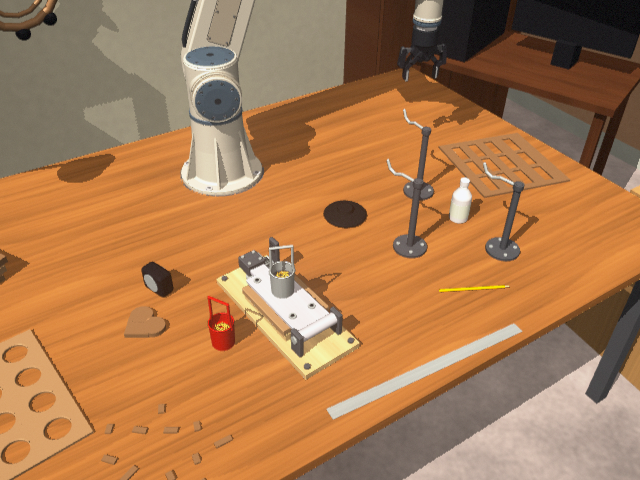

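View pics/top0.png

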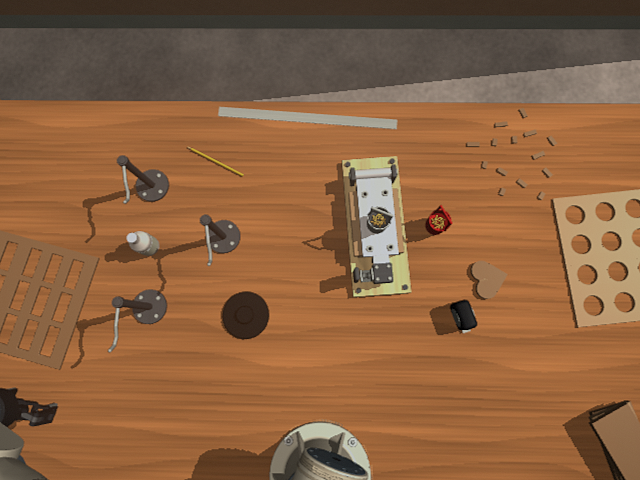

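View pics/wrist0.png

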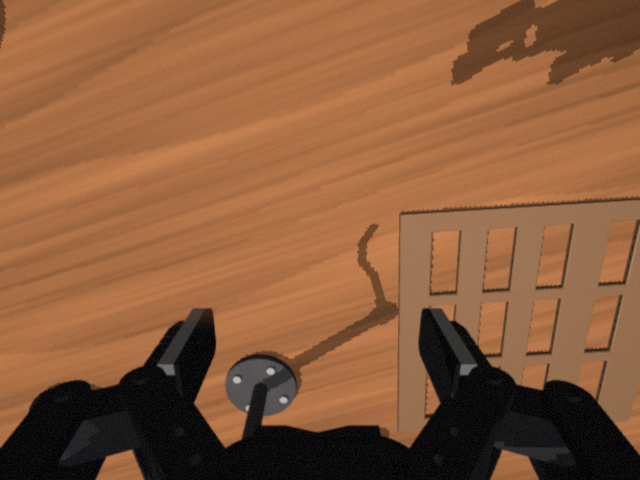

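Three stands in the top view (bases at (150,186), (223,236), (150,307)); the rightmost is the one at (223,236). The tin is grey at (378,219), with the jig around it. The red tin is at (438,221). I'll zoom in on these next.

```bash
cat > h.py <<'E'
import numpy as np,cv2
def load(n): return dict(np.load(n+".npz"))
def ray(d,u,v):
    K=d["camera_matrix"];T=d["T"]
    r=T[:3,:3]@np.linalg.inv(K)@np.array([u,v,1.]); return T[:3,3],r
def onz(d,u,v,z):
    o,r=ray(d,u,v); return o+r*(z-o[2])/r[2]
def dep(d,u,v):
    o,r=ray(d,u,v); return o+r*d["depth"][int(round(v)),int(round(u))]
def proj(d,p):
    T=d["T"];c=T[:3,:3].T@(np.asarray(p,float)-T[:3,3]); q=d["camera_matrix"]@c; return q[:2]/q[2]
def tri(d1,p1,d2,p2):
    o1,r1=ray(d1,*p1);o2,r2=ray(d2,*p2)
    A=np.stack([r1,-r2],1);s=np.linalg.lstsq(A,o2-o1,rcond=None)[0]
    a,b=o1+s[0]*r1,o2+s[1]*r2; return (a+b)/2,np.linalg.norm(a-b)
def crop(d,x0,y0,w,h,k,fn):
    im=d["image"][y0:y0+h,x0:x0+w,::-1]
    cv2.imwrite(fn,cv2.resize(im,None,fx=k,fy=k,interpolation=cv2.INTER_CUBIC))
E
python3 - <<'E'
from h import *
t=load("top0");s=load("scene0")
crop(t,320,145,110,160,3.6,"pics/c1.png")
crop(t,185,195,80,90,6,"pics/c2.png")
crop(s,210,225,160,155,3.8,"pics/c3.png")
crop(s,370,145,160,120,5,"pics/c4.png")
E
```

```text
(no output)
```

View pics/c1.png

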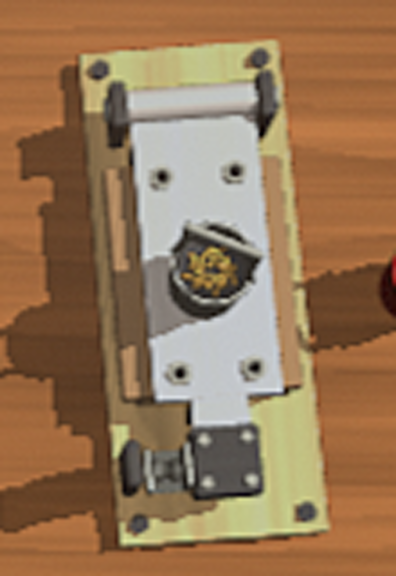

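View pics/c2.png

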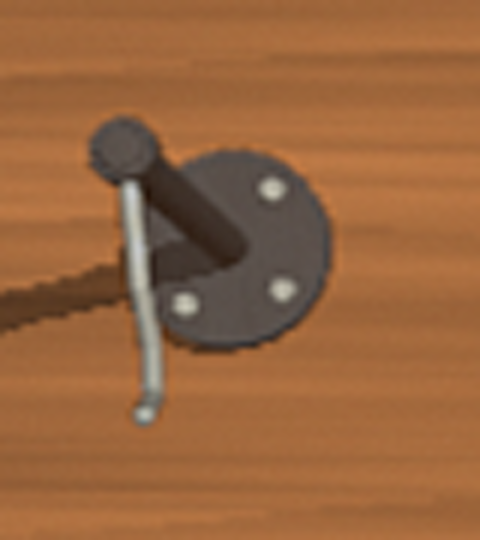

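View pics/c3.png

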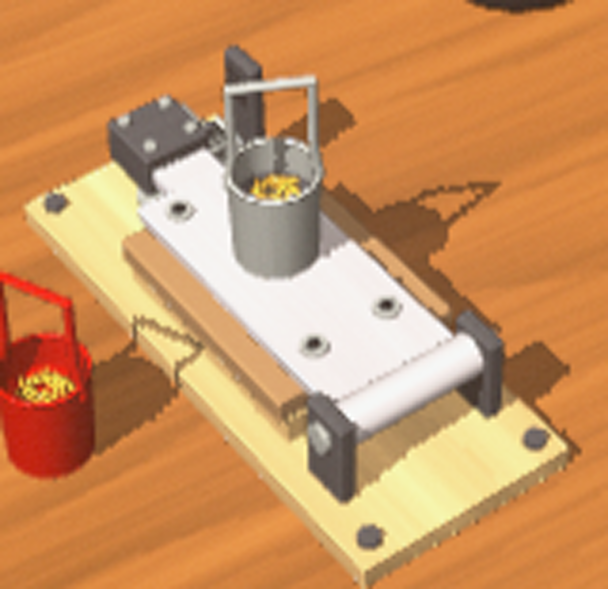

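View pics/c4.png

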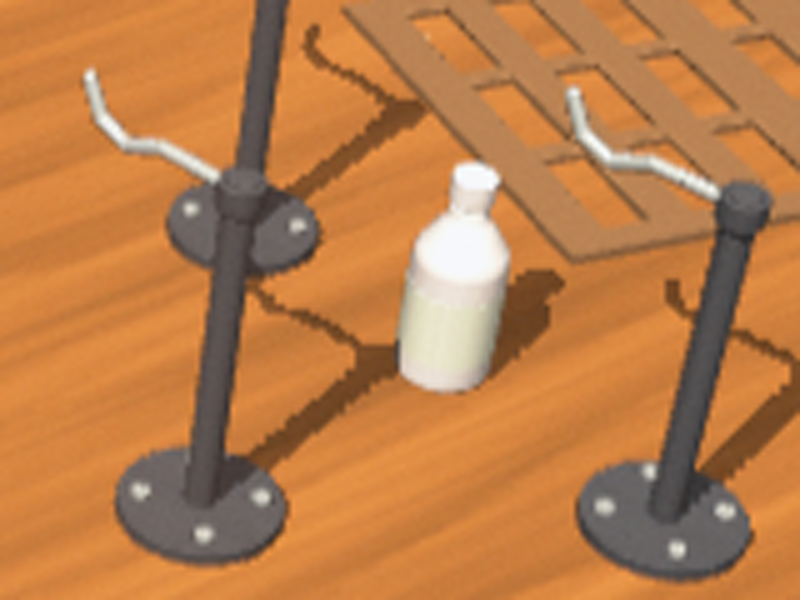

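```bash
python3 - <<'E'
from h import *
np.set_printoptions(precision=1,suppress=True)
t=load("top0");s=load("scene0")
C2=lambda x,y:(185+(x+.5)/6-.5,195+(y+.5)/6-.5)
C4=lambda x,y:(370+(x+.5)/5-.5,145+(y+.5)/5-.5)
C1=lambda x,y:(320+(x+.5)/3.6-.5,145+(y+.5)/3.6-.5)
C3=lambda x,y:(210+(x+.5)/3.8-.5,225+(y+.5)/3.8-.5)
print("cap",tri(t,C2(124,146),s,C4(242,184)), onz(t,*C2(124,146),216))
print("tip",tri(t,C2(145,412),s,C4(90,74)), onz(t,*C2(145,412),225))
print("base top",onz(t,*C2(225,250),10), onz(s,*C4(202,502),10))
for n,a,b in [("bailL",(262,244),(228,90)),("bailR",(183,229),(316,80))]:
    print(n,tri(t,C1(*a),s,C3(*b)),onz(t,*C1(*a),198),onz(s,*C3(*b),198))
# board corners
for a in [(80,55),(275,42),(329,528),(119,547)]: print("board",onz(t,*C1(*a),18))
# hinge bracket/ block top corners
for a in [(192,430),(261,425),(264,495),(196,497)]: print("block",onz(t,*C1(*a),80))
# latch plate top z=104
for a in [(118,445),(132,440),(140,490),(127,493)]: print("latch",onz(t,*C1(*a),104))
print("latch top scene",onz(s,*C3(245,55),104))
E
```

```text
cap (array([591.6, 265.6, 212.2]), np.float64(2.8646085390632012)) [591.5 265.9 216. ]
tip (array([488.9, 248.9, 225.5]), np.float64(2.5898935840953676)) [489.6 250.2 225. ]
base top [589.9 269.9  10. ] [593.1 264.   10. ]
bailL (array([ 613.5, -159.7,  202.8]), np.float64(4.617328377417975)) [ 615.7 -158.3  198. ] [ 607.4 -159.2  198. ]
bailR (array([ 624.6, -109.8,  196. ]), np.float64(3.011765035692146)) [ 624.9 -108.3  198. ] [ 626.  -112.3  198. ]
board [802.4 -46.5  18. ]
board [ 813.9 -192.6   18. ]
board [ 450.8 -226.6   18. ]
board [435. -77.  18.]
block [ 511.7 -123.9   80. ]
block [ 515.8 -171.2   80. ]
block [ 467.7 -172.7   80. ]
block [ 465.7 -126.4   80. ]
latch [497.7 -72.  104. ]
latch [501.2 -81.4 104. ]
latch [467.6 -86.8 104. ]
latch [465.4 -78.1 104. ]
latch top scene [484.  -82.8 104. ]
```

step_arm --rows '[[[0, 0, -0.05], [0, 0, 0], 0], [[0, 0, -0.05], [0, 0, 0], 0], [[-0.037, -0.033, 0], [0, 0, -0.006], 0], [[-0.037, -0.033, 0], [0, 0, -0.006], 0], [[-0.037, -0.033, 0], [0, 0, -0.006], 0], [[-0.037, -0.033, 0], [0, 0, -0.006], 0], [[-0.037, -0.033, 0], [0, 0, -0.006], 0], [[-0.037, -0.033, 0], [0, 0, -0.006], 0], [[-0.037, -0.033, 0], [0, 0, -0.006], 0], [[-0.037, -0.033, 0], [0, 0, -0.006], 0], [[-0.037, -0.033, 0], [0, 0, -0.006], 0], [[-0.037, -0.033, 0], [0, 0, -0.006], 0], [[-0.037, -0.033, 0], [0, 0, -0.006], 0], [[-0.037, -0.033, 0], [0, 0, -0.006], 0], [[-0.037, -0.033, 0], [0, 0, -0.006], 0], [[-0.037, -0.033, 0], [0, 0, -0.006], 0], [[-0.037, -0.033, 0], [0, 0, -0.006], 0], [[-0.037, -0.033, 0], [0, 0, -0.006], 0]]'

```text
time: 1.95
tcp_pos: [623.8, -74.8, 331.0]
eef_rot: [[-0.976, 0.218, -0.0], [0.218, 0.976, 0.0], [0.0, 0.0, -1.0]]
wrist_force: [0.0, 0.4, -0.3]
grip_width: 85.9
```

step_arm --rows '[[[-0.005, -0.03, 0], [0, 0, 0], 0], [[-0.005, -0.03, 0], [0, 0, 0], 0], [[0, 0, 0], [0, 0, 0], 0]]'

```text
time: 2.25
tcp_pos: [619.4, -137.0, 330.6]
eef_rot: [[-0.975, 0.221, -0.001], [0.221, 0.975, -0.001], [0.001, -0.001, -1.0]]
wrist_force: [1.0, 0.9, -0.5]
grip_width: 85.3
```

```bash
cat > snap.py <<'E'
import sys
from workcell import robot, imaging
import cv2,numpy as np
tag=sys.argv[1]
for n in sys.argv[2:]:
    d=imaging.read_camera(n); np.savez(f"{n}{tag}.npz",**d); cv2.imwrite(f"pics/{n}{tag}.png",d["image"][:,:,::-1])
s=robot.observe()
print(s["time"],s["tcp_pos"],s["eef_rot"].round(4).tolist(),s["wrist_force"],s["grip_width"],s["qpos"].round(2))
E
python3 snap.py 1 wrist top
```

```text
2.35 [ 619.57194823 -133.91860718  330.88920343] [[-0.9756, 0.2195, -0.0006], [0.2195, 0.9756, 0.0005], [0.0007, 0.0003, -1.0]] [-0.24270735 -0.00358907  0.65763231] 85.36455037182441 [-0.22  0.29  1.5   0.    1.35 -1.56]
```

View pics/wrist1.png

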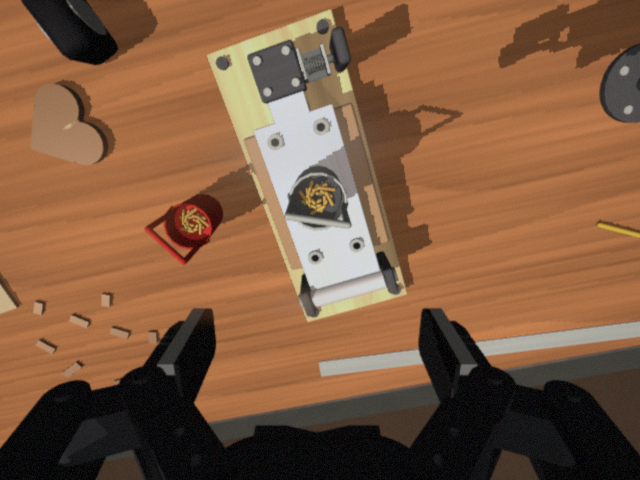

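```bash
python3 - <<'E'
from h import *
w=load("wrist1")
crop(w,265,145,110,100,7,"pics/w1c.png")
crop(w,225,15,140,110,5,"pics/w1d.png")
E
```

```text
(no output)
```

View pics/w1c.png

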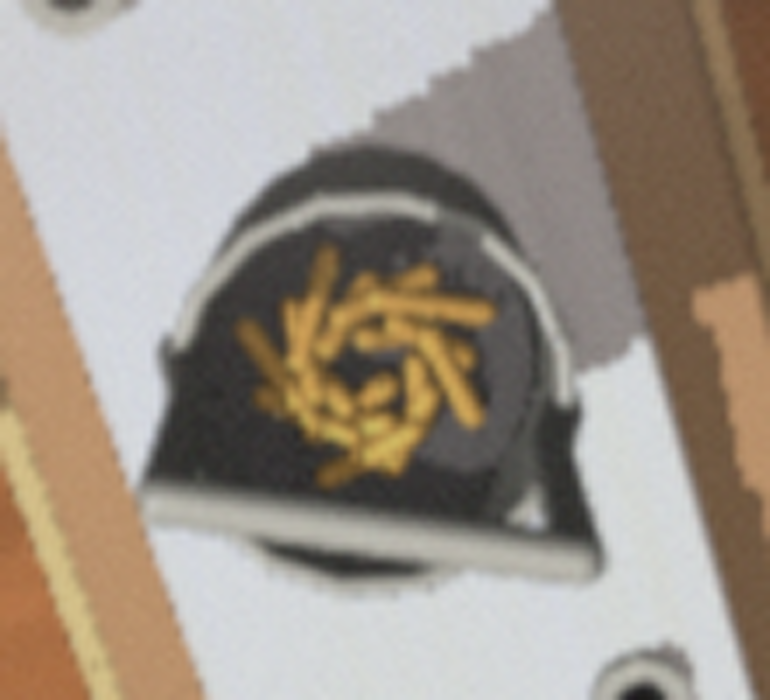

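View pics/w1d.png

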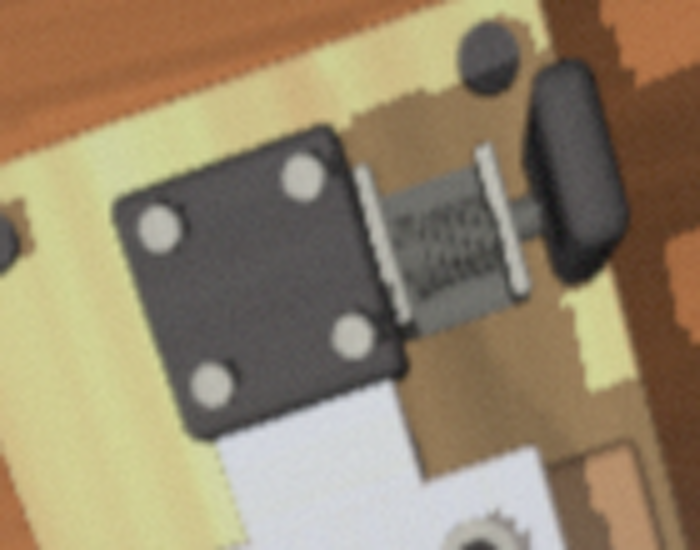

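```bash
python3 - <<'E'
from h import *
np.set_printoptions(precision=1,suppress=True)
w=load("wrist1");t=load("top0");s=load("scene0")
W=lambda x,y:(265+(x+.5)/7-.5,145+(y+.5)/7-.5)
D=lambda x,y:(225+(x+.5)/5-.5,15+(y+.5)/5-.5)
a=onz(w,*W(146,503),198);b=onz(w,*W(602,560),198)
print(a,b,np.linalg.norm(a-b),(a+b)/2,np.arctan2(*(b-a)[:2][::-1]))
for p in [(375,505)]: print(dep(w,*W(*p)))
cs=[(120,205),(330,125),(402,370),(200,437)]
P=[onz(w,*D(*c),80) for c in cs]; print(np.array(P),np.mean(P,0))
# screws in tin -> none. finger plate top at 104 outline (approx extents)
for c in [(567,65),(540,75),(610,270),(625,215)]: print(onz(w,*D(*c),104))
# tin bar mid by cross-check projected in top and scene
m=(a+b)/2
print(proj(t,m),proj(s,m))
E
```

```text
[ 606.3 -160.   198. ] [ 624.3 -110.9  198. ] 52.358900383337904 [ 615.3 -135.4  198. ] 1.2195117812828946
[ 612.1 -134.7  198.5]
[[ 468.9 -172.5   80. ]
 [ 464.4 -128.7   80. ]
 [ 510.4 -125.2   80. ]
 [ 513.7 -168.5   80. ]] [ 489.3 -148.7   80. ]
[468.9 -83.9 104. ]
[469.4 -88.9 104. ]
[503.8 -82.8 104. ]
[495.3 -78.3 104. ]
[382.4 212.4] [281.1 246.6]
```

step_arm --rows '[[[0.004, -0.002, 0], [0, 0, 0.13], 0], [[0, 0, 0.04], [0, 0, 0], 0], [[0, 0, 0.04], [0, 0, 0], 0], [[0, 0, 0.02], [0, 0, 0], 0], [[0, 0, 0], [0, 0, 0], 0]]'

```text
time: 2.85
tcp_pos: [613.5, -132.8, 228.0]
eef_rot: [[-0.94, 0.342, -0.006], [0.342, 0.94, 0.002], [0.006, -0.0, -1.0]]
wrist_force: [0.9, 0.5, -0.2]
grip_width: 85.5
```

```bash
python3 snap.py 2 wrist scene
```

```text
2.95 [ 615.80807237 -133.66102418  231.93826536] [[-0.9398, 0.3417, 0.0002], [0.3417, 0.9398, 0.0002], [-0.0001, 0.0002, -1.0]] [ 0.98991323 -0.007441    1.57566447] 85.30983204609493 [-0.22  0.36  1.62  0.    1.16 -1.44]
```

View pics/wrist2.png

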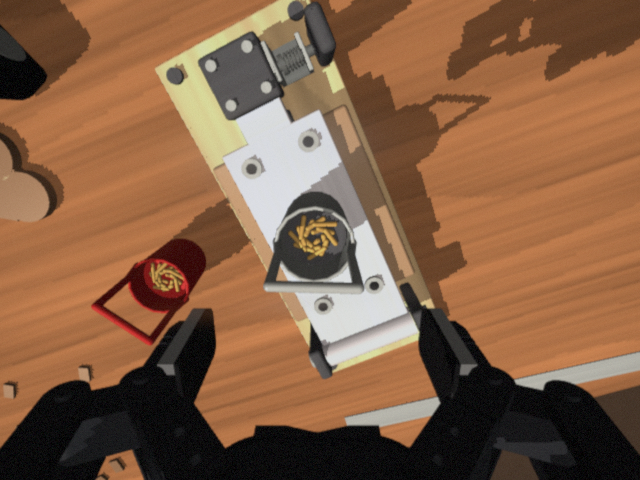

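```bash
python3 - <<'E'
from h import *
np.set_printoptions(precision=2,suppress=True)
w=load("wrist2")
a=onz(w,264.5,286.5,198);b=onz(w,362.5,289.5,198);print(a,b,(a+b)/2,np.linalg.norm(a-b),np.arctan2(*(b-a)[:2][::-1]))
E
```

```text
[ 605.9  -160.21  198.  ] [ 625.39 -111.63  198.  ] [ 615.65 -135.92  198.  ] 52.34836262363739 1.189186851054334
```

step_arm --rows '[[[-0.001, -0.002, 0.035], [0, 0, 0.02], 0], [[0, 0, 0.03], [0, 0, 0], 0], [[0, 0, 0.009], [0, 0, 0], 0], [[0, 0, 0], [0, 0, 0], 0.2], [[0, 0, 0], [0, 0, 0], 0.3], [[0, 0, 0], [0, 0, 0], 0.4], [[0, 0, 0], [0, 0, 0], 0.5], [[0, 0, 0], [0, 0, 0], 0.6], [[0, 0, 0], [0, 0, 0], 0.7], [[0, 0, 0], [0, 0, 0], 0.7]]' --force 35

```text
time: 3.95
tcp_pos: [617.3, -136.9, 159.7]
eef_rot: [[-0.932, 0.361, 0.004], [0.361, 0.932, -0.001], [-0.004, 0.001, -1.0]]
wrist_force: [0.4, 1.3, 7.5]
grip_width: 52.8
```

```bash
python3 snap.py 3 wrist scene; python3 - <<'E'
from h import *
crop(load("scene3"),210,200,160,120,5,"pics/s3.png")
E
```

```text
4.05 [ 617.26447683 -136.93780311  159.67232752] [[-0.9324, 0.3614, 0.0038], [0.3614, 0.9324, -0.0006], [-0.0038, 0.0008, -1.0]] [0.25539856 0.5628482  7.50506533] 52.894284494782625 [-0.22  0.43  1.68  0.    1.02 -1.42]
```

View pics/wrist3.png

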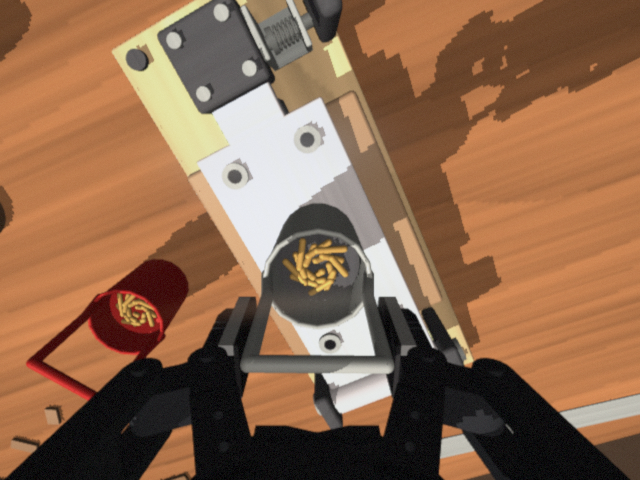

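View pics/s3.png

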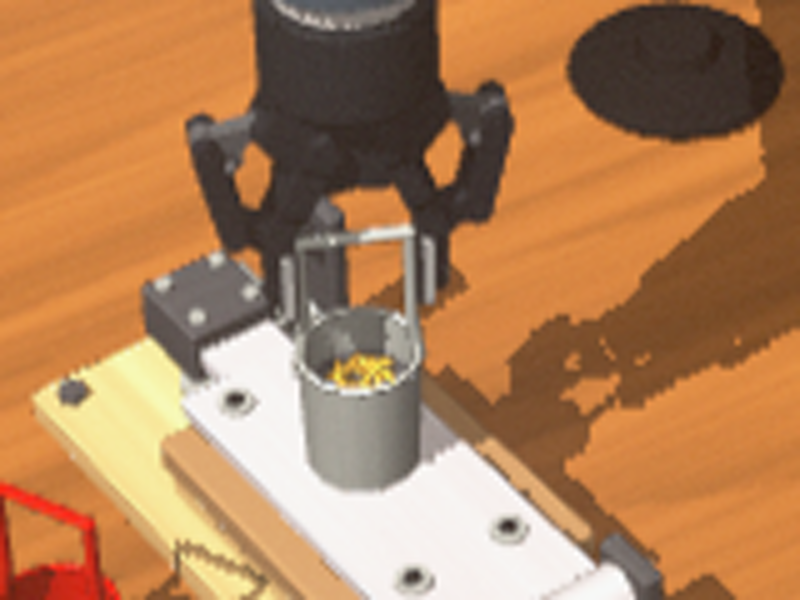

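step_arm --rows '[[[0, 0, -0.01], [0, 0, 0], 0.7], [[0, 0, -0.02], [0, 0, 0], 0.7], [[0, 0, -0.03], [0, 0, 0], 0.7], [[0, 0, -0.02], [0, 0, 0], 0.7], [[0, 0, 0], [0, 0, 0], 0.7], [[0, 0, 0], [0, 0, 0], 0.7]]'

```text
time: 4.65
tcp_pos: [615.6, -136.8, 237.5]
eef_rot: [[-0.932, 0.361, 0.001], [0.361, 0.932, -0.0], [-0.001, 0.0, -1.0]]
wrist_force: [-0.4, -0.6, -1.5]
grip_width: 53.1
```

```bash
python3 snap.py 4 scene top; python3 - <<'E'
from h import *
np.set_printoptions(precision=1,suppress=True)
t=load("top0")
for p in [(118,302),(113,350),(123,160),(127,200)]: print(onz(t,*p,222))
crop(load("scene4"),210,170,160,120,5,"pics/s4.png")
E
```

```text
4.75 [ 614.80835682 -136.61985682  235.95074054] [[-0.9324, 0.3614, -0.0022], [0.3614, 0.9324, 0.0004], [0.0022, -0.0004, -1.0]] [ 0.53073785 -0.38707888 -2.79240938] 52.933166046172225 [-0.22  0.36  1.62 -0.    1.17 -1.42]
[401.9 445.8 222. ]
[299.3 447.6 222. ]
[727.1 463.1 222. ]
[632.1 445.7 222. ]
```

View pics/s4.png

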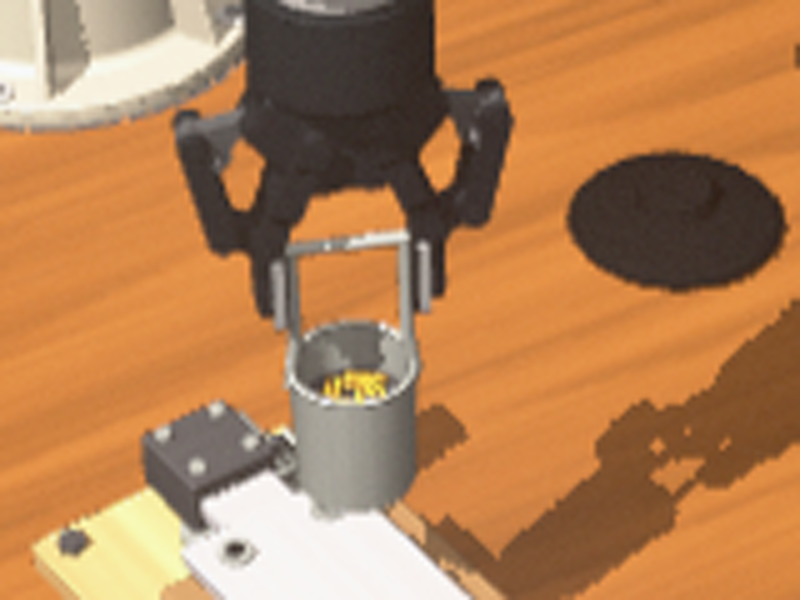

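step_arm --rows '[[[0.013, 0.012, 0], [0, 0, 0], 0.7], [[0.0264, 0.0233, 0], [0, 0, 0], 0.7], [[0.0264, 0.0233, 0], [0, 0, 0], 0.7], [[0.0264, 0.0233, 0], [0, 0, 0], 0.7], [[0.0264, 0.0233, 0], [0, 0, 0], 0.7], [[0.0264, 0.0233, 0], [0, 0, 0], 0.7], [[0.0264, 0.0233, 0], [0, 0, 0], 0.7], [[0.0264, 0.0233, 0], [0, 0, 0], 0.7], [[0.0264, 0.0233, 0], [0, 0, 0], 0.7], [[0.0264, 0.0233, 0], [0, 0, 0], 0.7], [[0.0264, 0.0233, 0], [0, 0, 0], 0.7], [[0.0264, 0.0233, 0], [0, 0, 0], 0.7], [[0.013, 0.012, 0], [0, 0, 0], 0.7], [[0, 0, 0], [0, 0, -0.08], 0.7], [[0, 0, 0], [0, 0, -0.09], 0.7], [[0, 0, 0], [0, 0, -0.09], 0.7], [[0, 0, 0], [0, 0, -0.09], 0.7], [[0, 0, 0], [0, 0, -0.09], 0.7], [[0, 0, 0], [0, 0, -0.088], 0.7], [[0, 0, 0], [0, 0, 0], 0.7]]'

```text
time: 6.75
tcp_pos: [420.8, 238.9, 236.4]
eef_rot: [[-0.987, -0.159, -0.002], [-0.159, 0.987, -0.001], [0.002, -0.0, -1.0]]
wrist_force: [0.4, -1.1, -2.2]
grip_width: 52.8
```

```bash
python3 snap.py 5 scene top wrist; python3 - <<'E'
from h import *
crop(load("scene5"),310,120,160,120,5,"pics/s5.png")
crop(load("top5"),180,190,120,120,5,"pics/t5.png")
E
```

```text
6.9 [421.41915459 238.88595889 236.82088018] [[-0.9879, -0.1554, -0.0008], [-0.1554, 0.9879, -0.0004], [0.0009, -0.0003, -1.0]] [ 0.50715097 -0.55993062 -2.43324044] 52.87027391562714 [ 0.51  0.13  1.92  0.    1.1  -1.21]
```

View pics/wrist5.png

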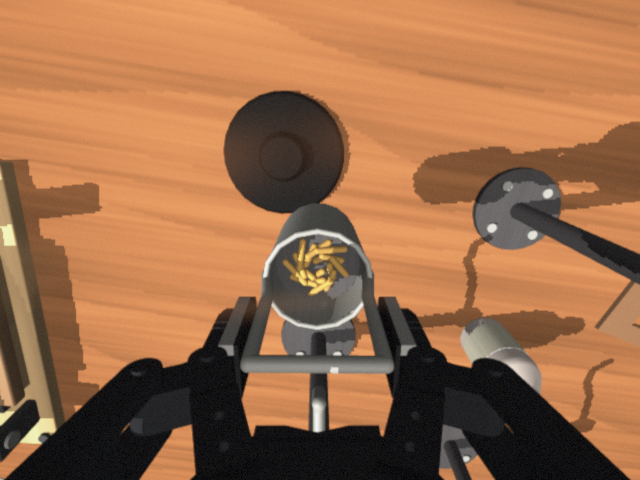

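View pics/s5.png

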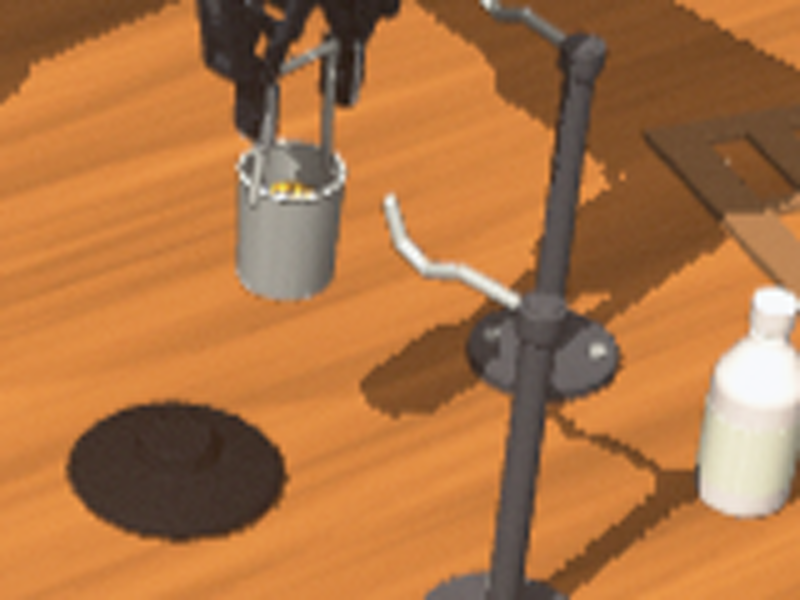

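View pics/t5.png

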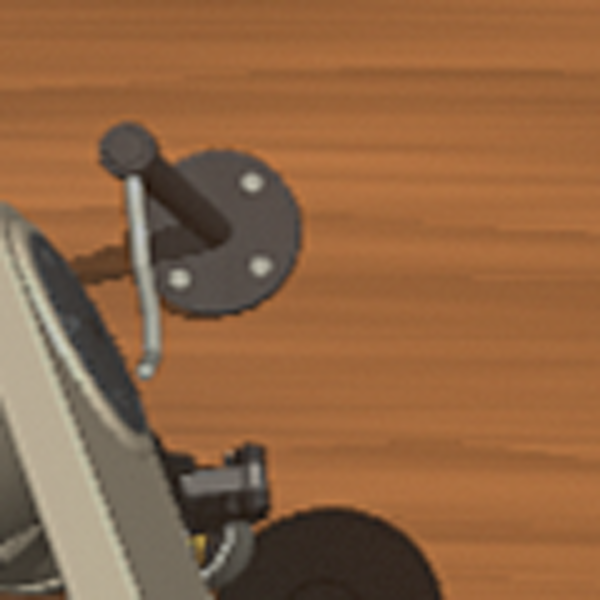

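step_arm --rows '[[[0, 0, 0.016], [0, 0, 0], 0.7], [[0, 0, 0.016], [0, 0, 0], 0.7], [[-0.015, 0, 0], [0, 0, 0], 0.7], [[-0.02, 0, 0], [0, 0, 0], 0.7], [[-0.02, 0, 0], [0, 0, 0], 0.7], [[-0.02, 0, 0], [0, 0, 0], 0.7], [[-0.015, 0, 0], [0, 0, 0], 0.7], [[-0.007, 0, 0], [0, 0, 0], 0.7], [[0, 0, 0], [0, 0, 0], 0.7], [[0, 0, 0], [0, 0, 0], 0.7]]'

```text
time: 7.9
tcp_pos: [517.5, 254.0, 205.3]
eef_rot: [[-0.988, -0.157, -0.001], [-0.157, 0.988, -0.0], [0.001, -0.0, -1.0]]
wrist_force: [0.0, 0.1, -2.4]
grip_width: 52.9
```

```bash
python3 snap.py 6 scene wrist; python3 - <<'E'
from h import *
crop(load("scene6"),330,120,160,120,5,"pics/s6.png")
E
```

```text
8.0 [517.15553384 254.0561074  205.33376932] [[-0.9875, -0.1575, -0.0005], [-0.1575, 0.9875, -0.0002], [0.0005, -0.0001, -1.0]] [ 0.94950944  0.42198332 -2.76437144] 52.65697009613044 [ 0.45  0.3   1.77  0.    1.07 -1.27]
```

View pics/s6.png

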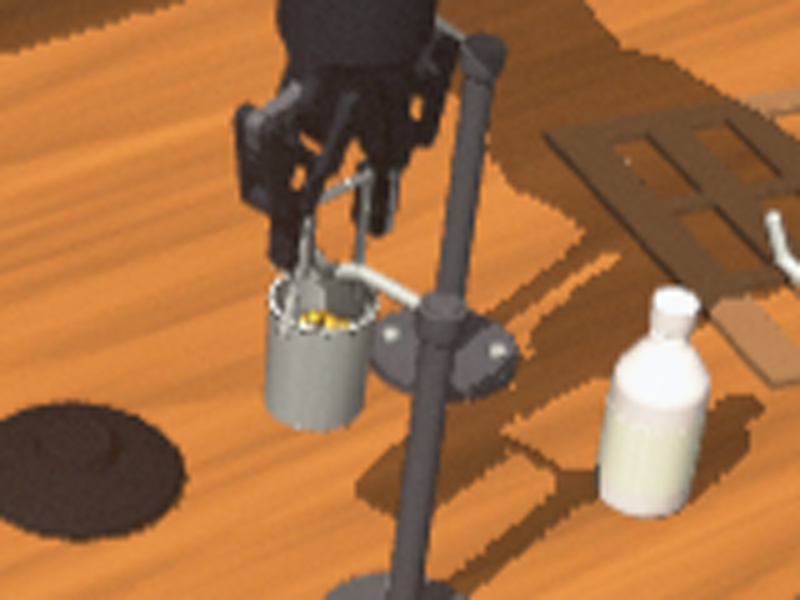

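View pics/wrist6.png

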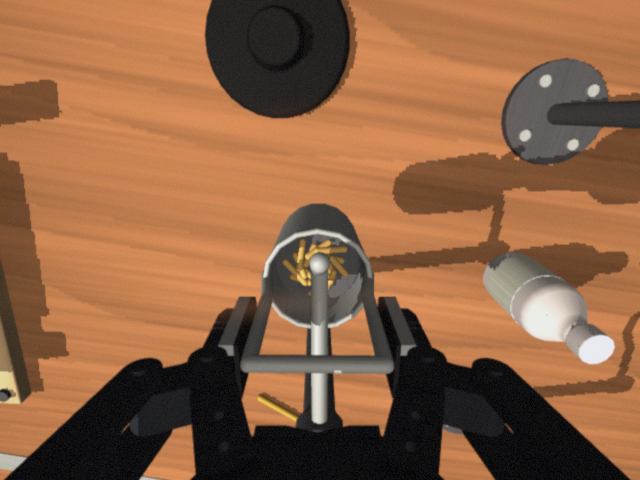

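step_arm --rows '[[[0, 0, 0.012], [0, 0, 0], 0.7], [[0, 0, 0.012], [0, 0, 0], 0.7], [[0, 0, 0.008], [0, 0, 0], 0.7], [[0, 0, 0.004], [0, 0, 0], 0.7], [[0, 0, 0.002], [0, 0, 0], 0.7], [[0, 0, 0], [0, 0, 0], 0.7], [[0, 0, 0], [0, 0, 0], 0.7]]'

```text
time: 8.7
tcp_pos: [518.0, 254.3, 167.5]
eef_rot: [[-0.988, -0.158, 0.0], [-0.158, 0.988, 0.0], [-0.0, 0.0, -1.0]]
wrist_force: [0.3, 0.7, -1.8]
grip_width: 53.0
```

step_arm --rows '[[[0, 0, 0.002], [0, 0, 0], 0.7], [[0, 0, 0.001], [0, 0, 0], 0.7], [[0, 0, 0], [0, 0, 0], 0.7], [[0, 0, 0], [0, 0, 0], 0.7]]'

```text
time: 9.1
tcp_pos: [518.2, 254.4, 165.1]
eef_rot: [[-0.988, -0.158, 0.001], [-0.158, 0.988, 0.001], [-0.001, 0.0, -1.0]]
wrist_force: [-1.1, -1.8, 5.0]
grip_width: 52.7
```

```bash
python3 snap.py 7 scene; python3 - <<'E'
from h import *
crop(load("scene7"),330,120,160,120,5,"pics/s7.png")
E
```

```text
9.15 [518.22563363 254.37255719 164.99674476] [[-0.9875, -0.1576, 0.0011], [-0.1576, 0.9875, 0.0005], [-0.0012, 0.0004, -1.0]] [-0.63071617 -0.62844591  5.2151787 ] 52.85010832104378 [ 0.45  0.35  1.8  -0.    0.99 -1.28]
```

View pics/s7.png

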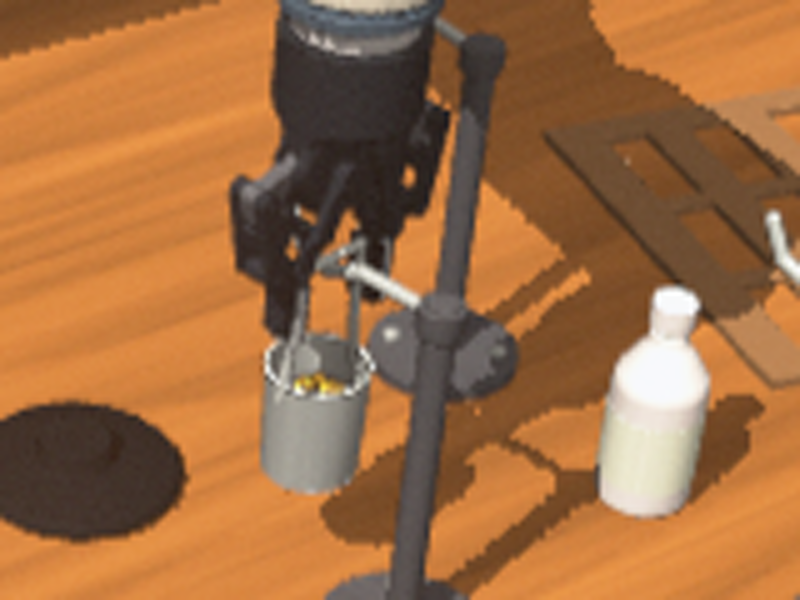

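Force has flipped to +5 N, so the bar is seated. I'll open slowly.

step_arm --rows '[[[0, 0, 0], [0, 0, 0], 0.36], [[0, 0, 0], [0, 0, 0], 0.34], [[0, 0, 0], [0, 0, 0], 0.32], [[0, 0, 0], [0, 0, 0], 0.28], [[0, 0, 0], [0, 0, 0], 0.2], [[0, 0, 0], [0, 0, 0], 0.1], [[0, 0, 0], [0, 0, 0], 0], [[0, 0, 0], [0, 0, 0], 0], [[0, 0, 0], [0, 0, 0], 0], [[0, 0, 0], [0, 0, 0], 0]]'

```text
time: 10.15
tcp_pos: [517.8, 254.2, 164.3]
eef_rot: [[-0.988, -0.158, -0.0], [-0.158, 0.988, -0.0], [0.0, -0.0, -1.0]]
wrist_force: [-0.2, -0.2, 0.2]
grip_width: 85.4
```

```bash
python3 snap.py 8 scene wrist; python3 - <<'E'
from h import *
crop(load("scene8"),330,120,160,120,5,"pics/s8.png")
E
```

```text
10.25 [517.80991738 254.16961874 164.28489981] [[-0.9875, -0.1575, -0.0], [-0.1575, 0.9875, -0.0], [0.0, -0.0, -1.0]] [-0.47613162  0.06030268  0.19592934] 85.44133909167282 [ 0.45  0.35  1.8  -0.    0.99 -1.28]
```

View pics/s8.png

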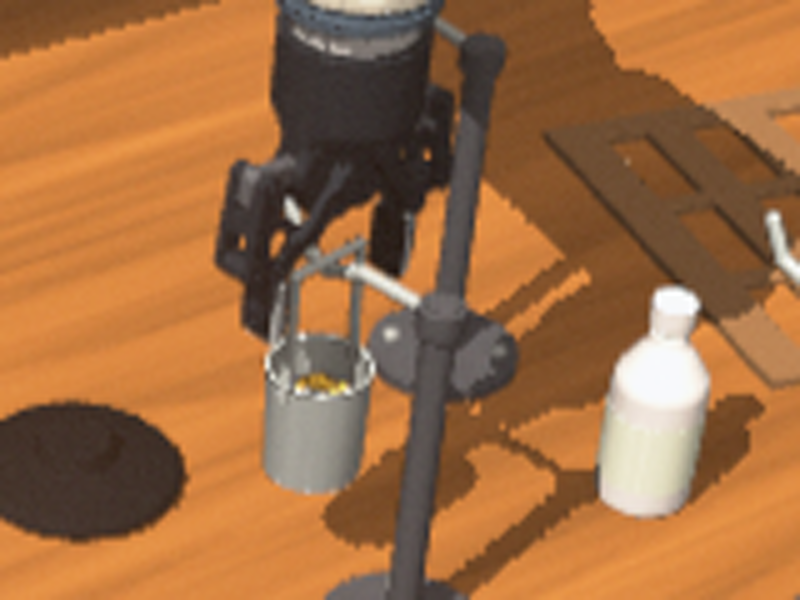

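View pics/wrist8.png

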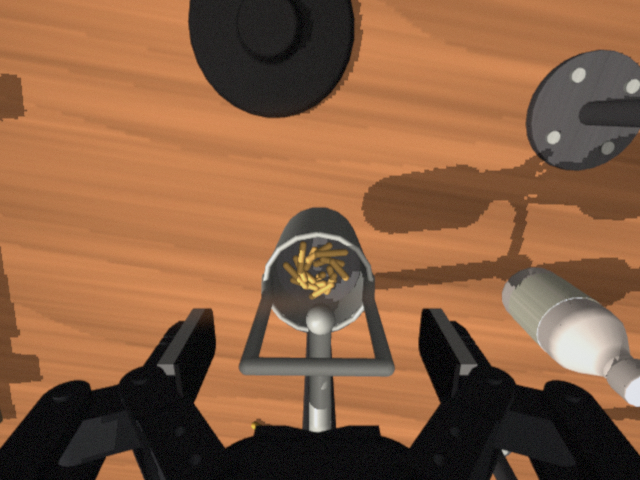

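step_arm --rows '[[[0, 0, -0.01], [0, 0, 0], 0], [[0, 0, -0.02], [0, 0, 0], 0], [[0, 0, -0.03], [0, 0, 0], 0], [[0, 0, -0.03], [0, 0, 0], 0], [[0, 0, -0.03], [0, 0, 0], 0], [[0, 0, -0.03], [0, 0, 0], 0], [[0, 0, 0], [0, 0, 0], 0], [[0.0107, -0.041, 0], [0, 0, 0], 0], [[0.0107, -0.041, 0], [0, 0, 0], 0], [[0.0107, -0.041, 0], [0, 0, 0], 0], [[0.0107, -0.041, 0], [0, 0, 0], 0], [[0.0107, -0.041, 0], [0, 0, 0], 0], [[0.0107, -0.041, 0], [0, 0, 0], 0], [[0.0107, -0.041, 0], [0, 0, 0], 0], [[0.0107, -0.041, 0], [0, 0, 0], 0], [[0, 0, 0.04], [0, 0, 0.07], 0], [[0, 0, 0.04], [0, 0, 0], 0], [[0, 0, 0.04], [0, 0, 0], 0], [[0, 0, 0], [0, 0, 0], 0], [[0, 0, 0], [0, 0, 0], 0]]'

```text
time: 12.25
tcp_pos: [484.8, -83.1, 194.7]
eef_rot: [[-0.996, -0.088, -0.001], [-0.088, 0.996, 0.0], [0.001, 0.0, -1.0]]
wrist_force: [0.9, -0.5, 1.0]
grip_width: 85.5
```

```bash
python3 snap.py 9 scene top wrist; python3 - <<'E'
from h import *
crop(load("scene9"),330,120,160,120,5,"pics/s9.png")
crop(load("wrist9"),220,160,180,150,4,"pics/w9.png")
E
```

```text
12.4 [486.45088235 -83.32876029 196.47520144] [[-0.9961, -0.0884, 0.0034], [-0.0884, 0.9961, -0.0006], [-0.0034, -0.0009, -1.0]] [-0.67562393 -0.35575726 -0.49658958] 85.44295022454146 [-0.17  0.19  1.95 -0.    1.   -1.83]
```

View pics/s9.png

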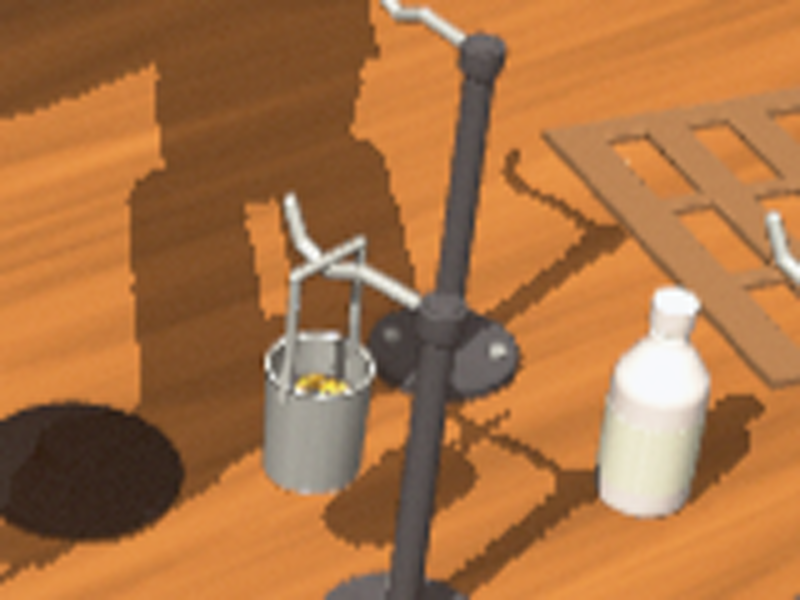

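View pics/wrist9.png

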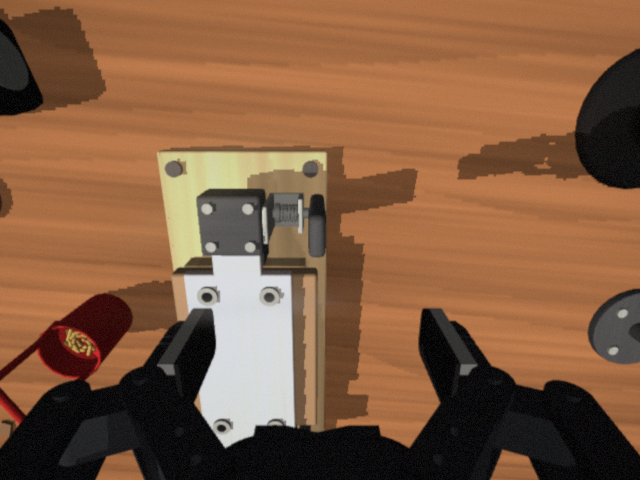

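View pics/w9.png

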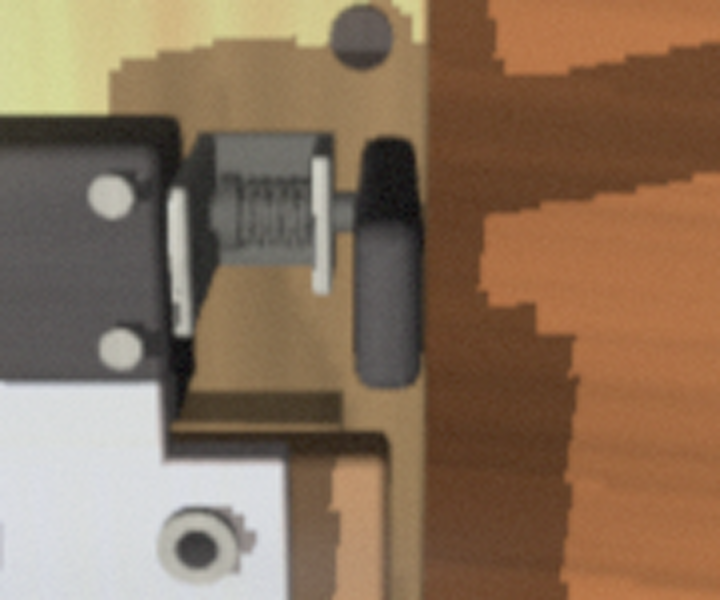

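```bash
python3 - <<'E'
from h import *
np.set_printoptions(precision=1,suppress=True)
w=load("wrist9")
W=lambda x,y:(220+(x+.5)/4-.5,160+(y+.5)/4-.5)
P=[onz(w,*W(*c),104) for c in [(355,220),(421,220),(422,386),(356,386)]]
print(np.array(P),np.mean(P,0)); print(dep(w,*W(388,300)))
# jig yaw from board far edges & block top edge
for a,b,z in [((158,152),(327,151),18),((200,255),(263,254),80)]:
    p,q=onz(w,*a,z),onz(w,*b,z);print(p,q,(q-p)[:2],np.arctan2(-(q-p)[0],(q-p)[1]))
E
```

```text
[[466.9 -90.8 104. ]
 [465.9 -79.7 104. ]
 [496.1 -76.6 104. ]
 [497.1 -88.2 104. ]] [481.5 -83.8 104. ]
[480.5 -84.  104.4]
[ 446.3 -226.2   18. ] [432.3 -79.3  18. ] [-14.  146.9] 0.0949832152718561
[ 513.5 -171.9   80. ] [ 508.3 -123.3   80. ] [-5.2 48.6] 0.10641897280787688
```

step_arm --rows '[[[0.002, 0, 0.03], [0, 0, 0], 0.3], [[0, 0, 0.03], [0, 0, 0], 0.6], [[0, 0, 0.013], [0, 0, 0], 0.62], [[0, 0, 0], [0, 0, 0], 0.62], [[0, 0, 0], [0, 0, 0], 0.62], [[0, 0, 0], [0, 0, 0], 0.62], [[0, 0, 0], [0, 0, 0], 0.62]]' --force 70

```text
time: 13.1
tcp_pos: [483.8, -83.5, 122.5]
eef_rot: [[-0.996, -0.088, 0.002], [-0.088, 0.996, -0.0], [-0.002, -0.001, -1.0]]
wrist_force: [0.0, 0.1, 0.4]
grip_width: 32.6
```

```bash
python3 snap.py 10 wrist
```

```text
13.15 [483.65923962 -83.49696259 122.27621041] [[-0.9961, -0.0881, 0.0017], [-0.0881, 0.9961, -0.0003], [-0.0017, -0.0005, -1.0]] [-0.42978407 -0.13363692 -0.32931254] 32.406304831305455 [-0.17  0.29  2.01 -0.    0.84 -1.83]
```

View pics/wrist10.png

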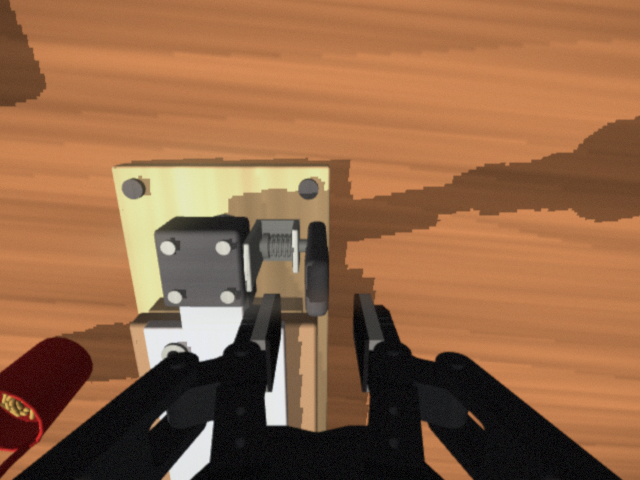

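step_arm --rows '[[[0, 0, 0.02], [0, 0, 0], 0.62], [[0, 0, 0.02], [0, 0, 0], 0.62], [[0, 0, 0.015], [0, 0, 0], 0.62], [[0, 0, 0], [0, 0, 0], 0.62], [[0, 0, 0], [0, 0, 0], 0.62]]'

```text
time: 13.65
tcp_pos: [483.2, -83.4, 66.7]
eef_rot: [[-0.996, -0.088, 0.0], [-0.088, 0.996, 0.0], [-0.0, -0.0, -1.0]]
wrist_force: [-0.1, -1.0, -0.0]
grip_width: 32.3
```

```bash
python3 snap.py 11 wrist
```

```text
13.7 [483.51431209 -83.48914598  67.07566667] [[-0.9961, -0.0881, 0.0009], [-0.0881, 0.9961, -0.0002], [-0.0009, -0.0002, -1.0]] [ 0.51193148 -0.41282486 -0.23015892] 32.460889465273894 [-0.17  0.38  2.05 -0.    0.71 -1.83]
```

View pics/wrist11.png

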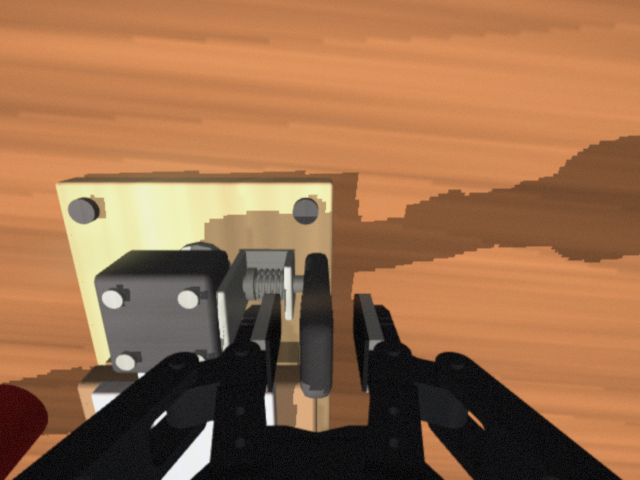

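The plate stands centred between the pads, so I'll close.

step_arm --rows '[[[0, 0, 0], [0, 0, 0], 0.75], [[0, 0, 0], [0, 0, 0], 0.85], [[0, 0, 0], [0, 0, 0], 0.95], [[0, 0, 0], [0, 0, 0], 1], [[0, 0, 0], [0, 0, 0], 1], [[0, 0, 0], [0, 0, 0], 1]]' --force 80

```text
time: 14.3
tcp_pos: [483.5, -83.7, 67.1]
eef_rot: [[-0.996, -0.088, 0.001], [-0.088, 0.996, -0.001], [-0.001, -0.001, -1.0]]
wrist_force: [-1.7, -2.3, 7.4]
grip_width: 11.2
```

step_arm --rows '[[[0, 0.004, 0], [0, 0, 0], 1], [[0, 0.004, 0], [0, 0, 0], 1], [[0, 0.003, 0], [0, 0, 0], 1], [[0, 0.0015, 0], [0, 0, 0], 1], [[0, 0, 0], [0, 0, 0], 1], [[0, 0, 0], [0, 0, 0], 1], [[0, 0, 0], [0, 0, 0], 1]]'

```text
time: 15.0
tcp_pos: [482.6, -71.9, 67.1]
eef_rot: [[-0.996, -0.088, 0.002], [-0.088, 0.996, -0.001], [-0.001, -0.002, -1.0]]
wrist_force: [-1.7, -8.2, 6.8]
grip_width: 11.1
```

```bash
python3 snap.py 12 wrist scene
```

```text
15.1 [482.56815056 -71.93805689  67.09829644] [[-0.9961, -0.0884, 0.0016], [-0.0884, 0.9961, -0.0015], [-0.0015, -0.0016, -1.0]] [-1.26662228 -7.79481213  5.57897632] 10.877074984516973 [-0.15  0.38  2.05 -0.    0.71 -1.81]
```

View pics/wrist12.png

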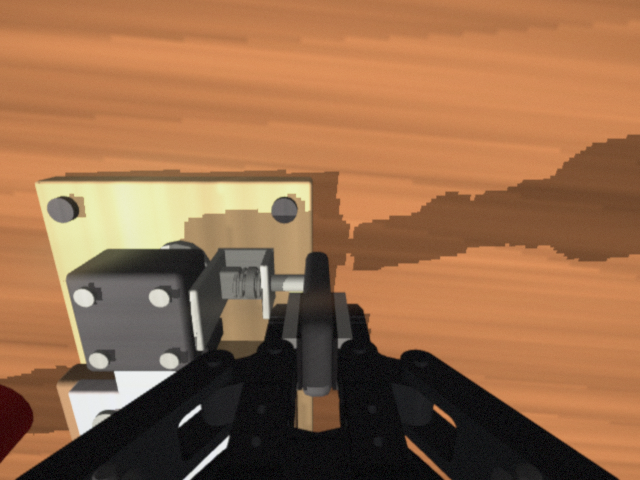

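step_arm --rows '[[[0, 0.0005, 0], [0, 0, 0], 1], [[0, 0, 0], [0, 0, 0], 1], [[0, 0, -0.0026], [0, 0.01, 0], 1], [[-0.0001, 0, -0.0052], [0, 0.02, 0], 1], [[-0.0001, 0, -0.0052], [0, 0.02, 0], 1], [[-0.0001, 0, -0.0052], [0, 0.02, 0], 1], [[-0.0001, 0, -0.0052], [0, 0.02, 0], 1], [[-0.0001, 0, -0.0052], [0, 0.02, 0], 1], [[0, 0, 0], [0, 0, 0], 1], [[0, 0, 0], [0, 0, 0], 1]]'

```text
time: 16.1
tcp_pos: [484.3, -71.3, 95.0]
eef_rot: [[-0.99, -0.089, -0.108], [-0.088, 0.996, -0.011], [0.108, -0.002, -0.994]]
wrist_force: [1.7, -7.5, -3.5]
grip_width: 11.0
```

```bash
python3 snap.py 13 wrist scene;  python3 - <<'E'
from h import *
crop(load("scene13"),200,200,160,150,4,"pics/s13.png")
E
```

```text
16.2 [484.32459389 -71.36629674  94.97099445] [[-0.9902, -0.0885, -0.1077], [-0.0878, 0.9961, -0.0114], [0.1083, -0.0018, -0.9941]] [ 1.62017868 -7.37434514 -4.10676979] 11.080535492989293 [-0.13  0.38  1.96 -0.03  0.91 -1.77]
```

View pics/wrist13.png

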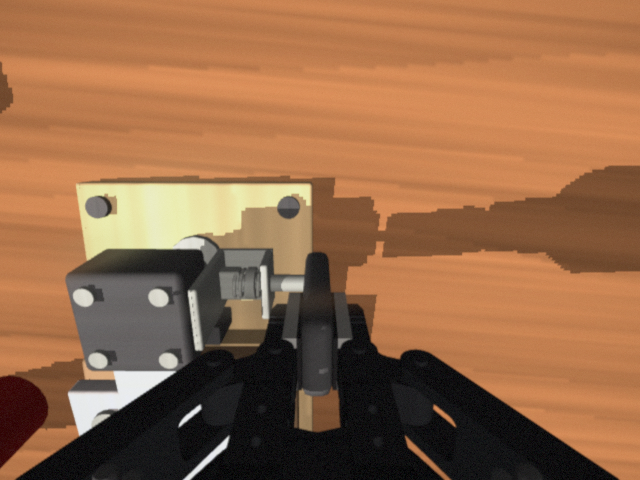

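View pics/s13.png

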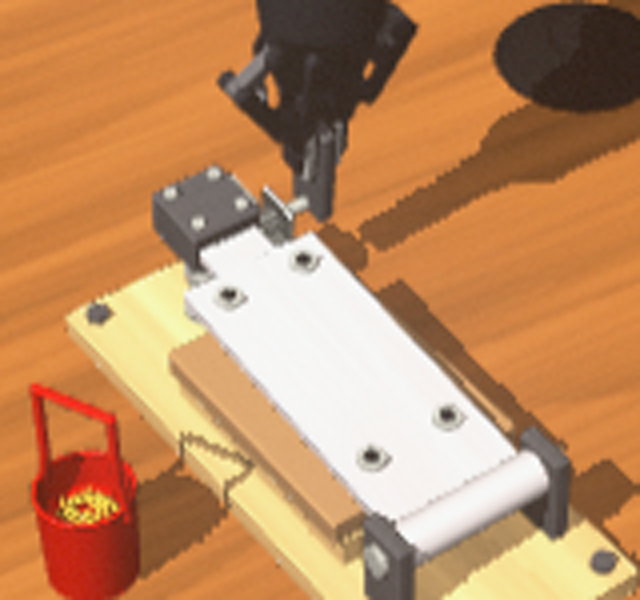

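step_arm --rows '[[[-0.0001, 0, -0.0052], [0, 0.02, 0], 1], [[-0.0002, 0, -0.0078], [0, 0.03, 0], 1], [[-0.0002, 0, -0.0078], [0, 0.03, 0], 1], [[-0.0002, 0, -0.0078], [0, 0.03, 0], 1], [[-0.0002, 0, -0.0078], [0, 0.03, 0], 1], [[-0.0002, 0, -0.0078], [0, 0.03, 0], 1], [[-0.0002, 0, -0.0078], [0, 0.03, 0], 1], [[-0.0002, 0, -0.0078], [0, 0.03, 0], 1], [[-0.0002, 0, -0.0078], [0, 0.03, 0], 1], [[-0.0002, 0, -0.0078], [0, 0.03, 0], 1], [[-0.0002, 0, -0.0078], [0, 0.03, 0], 1], [[-0.0002, 0, -0.0078], [0, 0.03, 0], 1], [[-0.0002, 0, -0.0078], [0, 0.03, 0], 1], [[-0.0001, 0, -0.0052], [0, 0.02, 0], 1], [[0, 0, 0], [0, 0, 0], 1], [[0, 0, 0], [0, 0, 0], 1], [[0, 0, 0], [0, 0, 0], 1], [[0, 0, 0], [0, 0, 0], 1]]'

```text
time: 18.0
tcp_pos: [516.7, -68.9, 192.7]
eef_rot: [[-0.87, -0.088, -0.485], [-0.076, 0.996, -0.045], [0.487, -0.002, -0.874]]
wrist_force: [1.6, -7.4, -2.9]
grip_width: 11.2
```

```bash
python3 snap.py 14 wrist scene top;  python3 - <<'E'
from h import *
crop(load("scene14"),200,160,160,150,4,"pics/s14.png")
E
```

```text
18.15 [516.6786887  -68.85225664 192.68094909] [[-0.8703, -0.0884, -0.4846], [-0.076, 0.9961, -0.0451], [0.4866, -0.0024, -0.8736]] [ 1.54360701 -7.47385093 -2.79735374] 10.93662403490263 [-0.08  0.52  1.56 -0.08  1.56 -1.72]
```

View pics/wrist14.png

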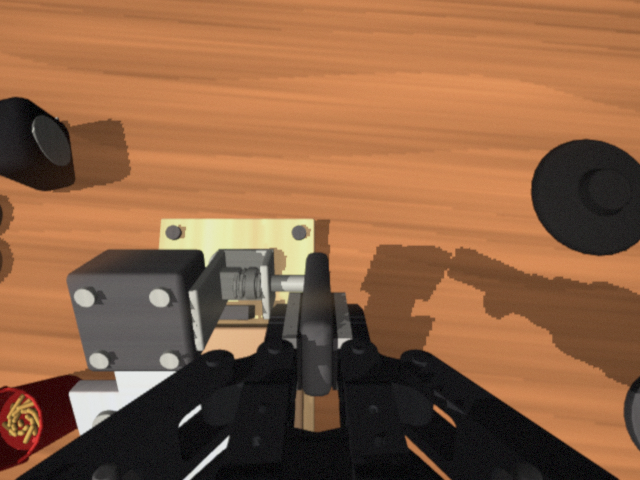

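View pics/scene14.png

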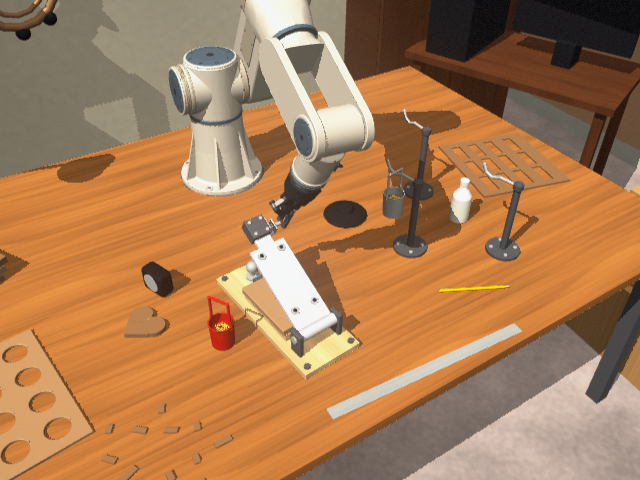

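View pics/s14.png

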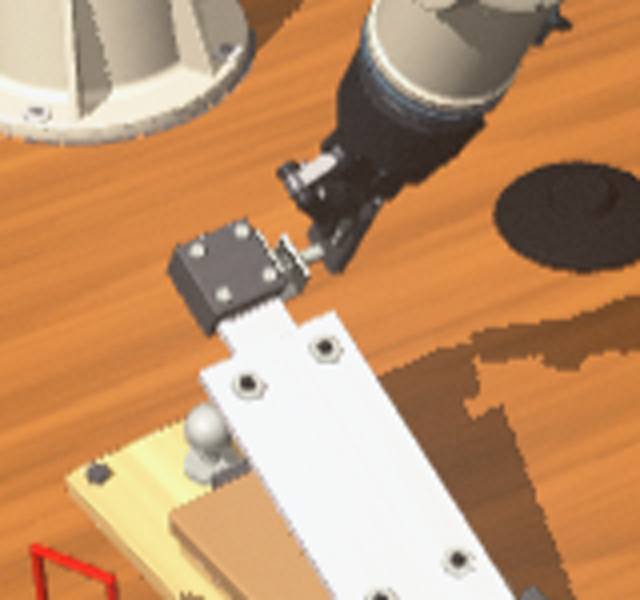

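```bash
python3 - <<'E'
from h import *
from workcell import robot
np.set_printoptions(precision=1,suppress=True)
s=load("scene14"); s0=load("scene0")
print("block top now",dep(s,257.5,226),"before",dep(s0,249,257))
c=load("scene14"); crop(c,370,140,80,100,6,"pics/s14b.png")
o=robot.observe(); print(o["time"],abs(o["joint_velocities"]).max(),o["wrist_force"],o["grip_width"])
E
```

```text
block top now [ 528.6 -146.5  201. ] before [ 484.6 -153.2   79.2]
18.15 0.0013657334716893966 [ 1.5 -7.5 -2.8] 10.93662403490263
```

View pics/s14b.png

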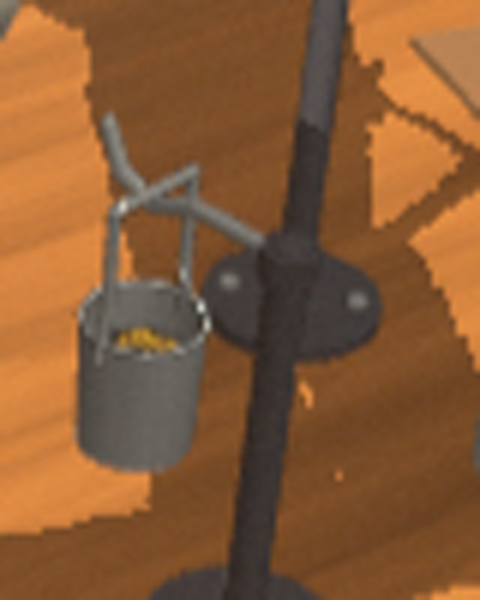

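The block top rose from 79 to 201 mm, the arm is still, and the tin hangs upright and is untouched. I'm handing in.

```bash
python3 -c "
from workcell import robot
print(robot.hand_in()); o=robot.observe(); print(o['time'],o['tcp_pos'],o['grip_width'])"
```

```text
the job is handed in; nothing more can be done
None
the job is handed in; nothing more can be done
```

The job is handed in at about 18 s of the 66 s allowed. The tin hangs on the hook of the rightmost stand, and the gripper is holding the leaf open by the latch plate. `hand_in()` gave no verdict.

1. **Tin:** I lifted it by its bail's uprights, threaded the bail over the hook and lowered it until the force reading flipped. I then opened the fingers and backed off upward.
2. **Latch and leaf:** I gripped the latch plate and pulled it about 12 mm against the spring. Then I raised the leaf about 0.5 rad along its hinge arc.

Last checks:
- **Leaf height:** the tool rose about 126 mm since the leaf was shut. Depth readings put the block top at 201 mm against 79 mm before, so the socket is about 12 cm above the ball.
- **Stillness and grip:** joint speeds were about 0.001 rad/s, and the gripper held the plate at 11 mm opening. The plate is listed as 12 mm thick, so that reading is about 1 mm short.
- **Latch:** the wrist force of about 7.5 N sideways says it is still pulled.
- **Tin and surroundings:** in the last picture the tin hangs upright, untouched. The bystanders, the red tin and the plaque look unmoved, but I checked those by eye only.

No check failed. My first estimate of the bail's direction, from the fixed cameras, was about 0.13 rad off the wrist camera's. I used the wrist value and the grasp confirmed it.

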